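# Hang the clutch drum in the drain rail

### The job

Of the three hangers standing on the bench, take the one that carries the wide clutch drum and hang it in the drain rail: bring its thin neck in at the rail's open, flared end, with the collar above the two bars and the drum below them, and slide it along until it is fully home at the closed end. Leave it hanging there by its collar, and leave the other two hangers standing where they are.

Things in the scene. Friction and masses are not known exactly. Their poses are not given: they have to be found in the camera images.
- drum_hanger: Steel hanger with a clutch drum, 0.35 to 0.65 kg, round, standing loose. From its underside up: drum 80 mm across (widest of the three), 0 to 30 mm; bare neck 12 mm thick to 70 mm; round collar 56 mm across, 70 to 76 mm; dark grip stem 20 mm thick, 76 to 136 mm, gripped from above. Origin at the centre of its underside, z up.
- drain_rail: Drain rail over a drip tray (20 mm high): two level bars 16 mm wide, z = 100 to 110 mm, gap 28 mm. Origin on the bench below the home place; x runs level along the gap to the closed end, z up. Open end at x = -150 mm, its gap funnels from 50 to 28 mm by -120. Stop in the gap at x = 8 mm (neck against it: x = 2). Nothing rises over 113 mm. Hung by its collar, a hanger has its origin at z = 40 mm.
- gear_hanger: Bystander: steel hanger with a dark toothed gear 60 mm across (0 to 18 mm) under a 38 mm step; head as on the drum hanger: neck 12 mm thick, collar 56 mm across (70 to 76 mm up), grip stem 20 mm thick to 136 mm. Origin at the centre of its underside, z up. Stands loose on the bench.
- hub_hanger: Bystander: steel hanger with a narrow smooth hub 44 mm across (0 to 30 mm); head as on the drum hanger: neck 12 mm thick, collar 56 mm across (70 to 76 mm up), grip stem 20 mm thick to 136 mm. Origin at the centre of its underside, z up. Stands loose on the bench.
Not all that is in view belongs to the job. What is shaped like the drum_hanger but blue, brown or turquoise is not meant.

How it is judged:
By the outcome, as a careful person would: the job done as asked, in the order asked, and still so for the second after the job is handed in, with the robot touching nothing.
It also fails if it takes over 48 s, if anything falls off the work surface, if the arm or the gripper's body presses on something with over 40 N, if the wrist force passes 120 N, or if a joint passes its speed limit or range.

### The arm

A 7-joint arm with a two-finger parallel gripper is mounted at the origin on the work surface. World frame = base frame: x ahead of the robot, y to its left, z up, the work surface at z = 0. Lengths are in mm, angles in rad, forces in N, time in s.
With the tool pointing down it reaches from about 400 to 900 mm from the base axis. Payload 5.6 kg.
Tool frame: the origin (TCP) lies at the very end of the fingers, on their centre line; the grasp point (between the pads) lies 19 mm behind it; z points along the fingers, y is the direction in which the jaws open and shut (so a half turn about z gives the same grasp; the last joint's range is limited). The gripper opens to 92 mm and grips with 3 to 60 N. Pads are 20 mm wide; open, the fingers measure 128 mm over their backs; the gripper's body (75 mm by 189 mm) begins 69 mm behind the grasp point.
Start: joints at [1.283, 0.468, -0.012, 1.603, 0.006, 1.071, -0.056], TCP at [157.493, -630.639, 214.592] pointing down, gripper open.
Joint ranges: [-2.53, 2.53], [-0.31, 2.02], [-1.57, 1.55], [0.28, 2.44], [-1.29, 4.43], [0.15, 1.84], [-2.92, 2.92]. Speed limits (rad/s): [2.57, 2.57, 3.14, 3.14, 3.14, 3.14, 3.14].

### API

Orientations are given as a 3x3 rotation matrix whose columns are the frame's x, y, z axes.
In Python, from station import sense, read_camera, camera_model, job_done gives the robot as it stands.
- The arm moves only by the tool carry_out, never from a script. Its argument "commands" is a list of rows, each an object of numbers: "x", "y", "z": the shift along the tool's x, y, z in m; "yaw": the turn about the tool's z in rad. In form: [{"x": .., "y": .., "z": .., "yaw": ..}, ...]. A call has 1 to 8 rows; each row is the pose to reach, as a shift and turn from the pose commanded when the call began, along the tool's axes at that moment; what a row does not reach only later rows make up. A row lasts 1/10 s, in which the tool goes at most 50 mm and 8.59 degrees, less where a joint would pass 70% of its speed; a pose out of reach is approached as far as the arm can. A call with a gripper value outside its range is refused whole. "fingers" is the closure in counts, from 0 (fully open) to 255 (shut), set as the call begins (left out, the last holds). The fingers move at their own pace and stop on an object; "squeeze" is the grip in N (left out, the last holds). Time passes only in rows, so rows that repeat a pose let the fingers close. It gives the time, the measured TCP pose, the force and the opening at its end, in the units of the state.
- sense(): the state, without advancing time (a new reading comes with each control period).
- read_camera(name): name is "side" or "top" or "wrist"; returns the picture (400x640x3 uint8, red, green, blue); there is no depth.
- camera_model(name): a dict with "K" (3x3 intrinsics, pixels), "camera_from_world" (4x4, takes a point from world to camera coordinates). Camera axes: x right, y down, z forward; pixel columns grow to the right and rows downward; lengths in mm; the calibration is good to about 2 mm. The wrist camera is an equidistant fisheye: a pixel r from the principal point sees the ray r / f radians off the axis. A picture is of the moment at which its call begins: read the wrist's pose just before it. camera_model takes no time and is no camera call; for the wrist camera it gives the pose at the moment of the call.
- job_done(): hands the job in, once; it reports no verdict.
The state is a dict: "clock": time; "q": joint angles; "joint_vel": joint speeds; "joint_efforts": joint torques, N m; "tcp_pos": TCP position; "eef_rot": TCP orientation; "wrist_force": force on the tool from outside, world axes, zero at the start; "ft_torque": the same for the moment, N m; "finger_gap": finger opening in mm.
Only numpy, scipy, OpenCV 4.12 (cv2) and the standard library are available. Lean on these libraries where they do the work, as an engineer would, in place of code of your own. Each camera call takes 0.05 s, during which the arm holds its last target. There are 200 camera calls.

## Working session

There is one attempt and no reset: what is moved stays moved. The work goes in short steps, Python scripts to look and compute and a tool call to move; the robot and the scene stay as the last step left them, time stands still between calls to the robot, and variables do not carry over. Pictures are saved under pics/ and viewed, about 8 in all and at most 12, crops included, and the job is handed in when it is done.

Besides the shell and the picture viewer there is one more tool, called after ">>>" in YAML: its name, and indented under it one key for each argument. carry_out: Moves the arm, as the interface text tells. Its arguments: {"type":"object","properties":{"commands":{"type":"array","items":{"type":"object","properties":{"x":{"type":"number"},"y":{"type":"number"},"z":{"type":"number"},"yaw":{"type":"number"}}}},"fingers":{"type":"number"},"squeeze":{"type":"number"}},"required":["commands"]}

```bash
mkdir -p pics; ls; python3 - <<'E'
from station import *
import cv2,numpy as np
s=sense();print({k:np.round(v,3).tolist() for k,v in s.items()})
for n in("top","side"):
    m=camera_model(n);print(n,m)
    cv2.imwrite(f"pics/{n}0.png",read_camera(n)[:,:,::-1])
E
```

```text
pics
{'clock': 0.0, 'q': [1.283, 0.468, -0.012, 1.604, 0.006, 1.071, -0.056], 'joint_vel': [0.0, 0.002, 0.002, 0.001, 0.001, 0.001, -0.001], 'joint_efforts': [0.001, -52.057, -0.013, -24.375, -0.057, 0.017, 0.0], 'tcp_pos': [157.349, -630.066, 213.651], 'eef_rot': [[0.97, 0.242, -0.001], [0.242, -0.97, 0.002], [-0.0, -0.002, -1.0]], 'wrist_force': [-0.113, -0.409, 0.084], 'ft_torque': [-0.015, -0.03, 0.005], 'finger_gap': 91.929}
top {'K': array([[396.65553048,   0.        , 324.6709728 ],
       [  0.        , 396.65553048, 194.09570402],
       [  0.        ,   0.        ,   1.        ]]), 'camera_from_world': array([[ 1.98469023e-02, -9.99786924e-01,  5.67515598e-03,
         3.73056062e+00],
       [-9.80440465e-01, -2.05739313e-02, -1.95737598e-01,
         5.72875347e+02],
       [ 1.95812651e-01, -1.67936759e-03, -9.80639886e-01,
         8.19565604e+02],
       [ 0.00000000e+00,  0.00000000e+00,  0.00000000e+00,
         1.00000000e+00]])}
side {'K': array([[410.2576707 ,   0.        , 318.83553172],
       [  0.        , 410.2576707 , 197.94164412],
       [  0.        ,   0.        ,   1.        ]]), 'camera_from_world': array([[-9.02031551e-01, -4.31535216e-01,  1.07906936e-02,
         5.24568214e+02],
       [-2.18840645e-01,  4.35606370e-01, -8.73129923e-01,
         1.50410595e+02],
       [ 3.72085815e-01, -7.89952180e-01, -4.87368135e-01,
         6.69815233e+02],
       [ 0.00000000e+00,  0.00000000e+00,  0.00000000e+00,
         1.00000000e+00]])}
```

View pics/top0.png

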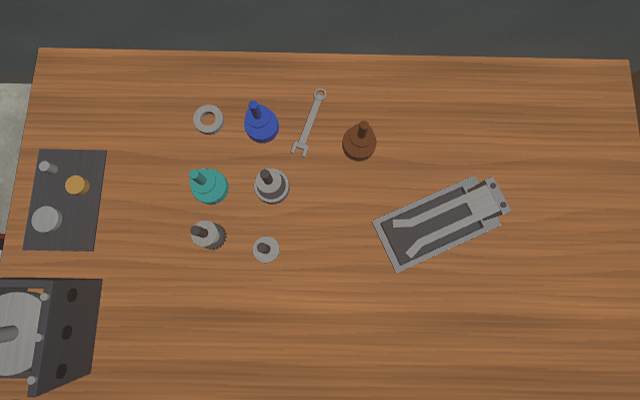

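View pics/side0.png

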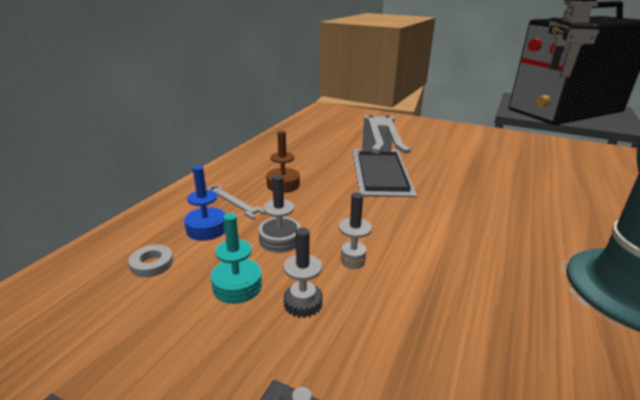

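The top view shows the drum hanger (steel, wide drum) at about (271,185), the hub hanger at (266,249) and the gear hanger at (207,234). The rail's open end is near (400,235) and its closed end near (490,195). The side view agrees: drum hanger at (279,215), rail at (385,150).

```bash
python3 - <<'E'
import cv2,numpy as np
t=cv2.imread("pics/top0.png");s=cv2.imread("pics/side0.png")
cv2.imwrite("pics/rail.png",cv2.resize(t[170:280,365:520],None,fx=5,fy=5,interpolation=cv2.INTER_CUBIC))
a=cv2.resize(t[155:275,180:300],(480,480),interpolation=cv2.INTER_CUBIC)
b=cv2.resize(s[170:270,240:320],(320,400),interpolation=cv2.INTER_CUBIC)
c=np.zeros((480,800,3),np.uint8);c[:,:480]=a;c[:400,480:]=b
cv2.imwrite("pics/drum.png",c)
E
```

```text
(no output)
```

View pics/rail.png

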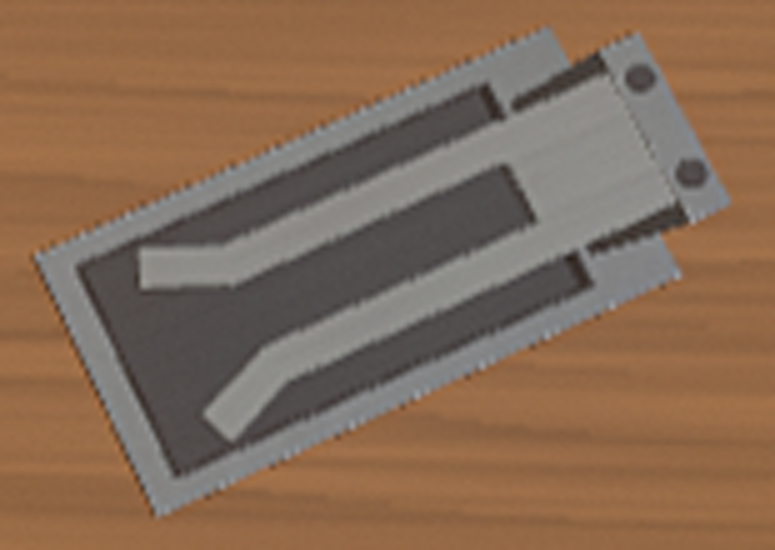

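View pics/drum.png

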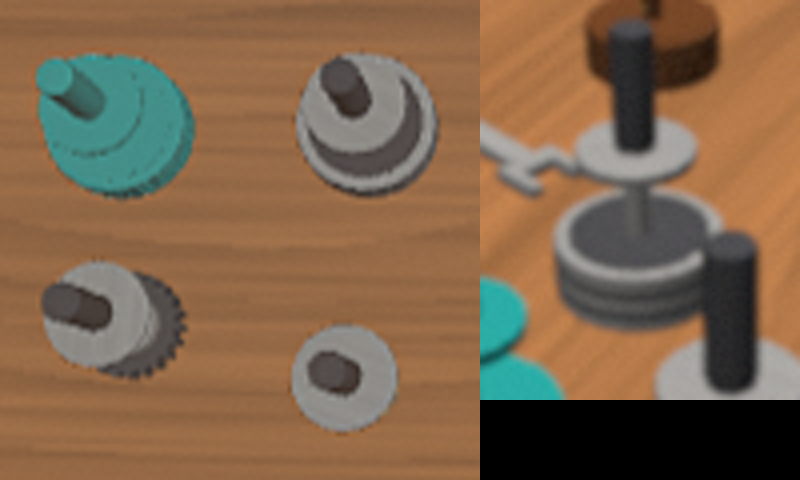

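The rail crop shows the inner gap edges running (237,287)→(505,165) and (262,347)→(535,222), with the stop edge at the right-hand ends of those lines. In the drum crop the stem top is at (342,76) from the top camera and (632,30) from the side camera.

```bash
cat > h.py <<'E'
import numpy as np
from station import *
def ray(n,uv):
    m=camera_model(n);T=m["camera_from_world"];R=T[:3,:3]
    d=R.T@np.linalg.inv(m["K"])@[uv[0],uv[1],1];return -R.T@T[:3,3],d/np.linalg.norm(d)
def onz(n,uv,z):
    o,d=ray(n,uv);return o+d*(z-o[2])/d[2]
def tri(a,b):
    A=np.zeros((3,3));r=np.zeros(3);P=[]
    for o,d in(ray("top",a),ray("side",b)):
        M=np.eye(3)-np.outer(d,d);A+=M;r+=M@o;P.append((o,M))
    p=np.linalg.solve(A,r);return p,[np.linalg.norm(M@(p-o)) for o,M in P]
E
python3 - <<'E'
from h import *
import cv2
np.set_printoptions(precision=1,suppress=True)
c=lambda x,y,k,ox,oy:((x+.5)/k-.5+ox,(y+.5)/k-.5+oy)
R=lambda x,y:c(x,y,5,365,170)
D=lambda x,y:c(x,y,4,180,155)
S=lambda x,y:c(x-480,y,4,240,170)
print("tri stem",*tri(D(342,76),S(632,30)))
print("stem z136",onz("top",D(342,76),136),"side",onz("side",S(632,30),136))
print("collar z76 top",onz("top",D(352,104),76),"side",onz("side",S(637,148),76))
# drum outline ellipse at z=30
print("drum z30 top",onz("top",D(367,122),30),"side",onz("side",S(638,238),30))
print("hub stem",onz("top",D(327,370),136),"gear",onz("top",D(62,302),136))
for nm,p in dict(ui0=(237,287),ui1=(505,165),li0=(280,345),li1=(535,222),uo0=(220,245),lo0=(295,380),t1=(140,247),t2=(140,290),t3=(205,412),t4=(232,442),tr1=(37,255),tr2=(157,515)).items():
    print(nm,onz("top",R(*p),110 if nm[:2]!="tr" else 20))
E
```

```text
tri stem [597.4 137.4 132.8] [np.float64(0.058392859797848105), np.float64(0.05839285979786624)]
stem z136 [596.5 136.9 136. ] side [594.1 142.9 136. ]
collar z76 top [596.  139.9  76. ] side [594.7 141.9  76. ]
drum z30 top [596.3 137.6  30. ] side [593.7 145.9  30. ]
hub stem [448.8 136.9 136. ] gear [479.3 268.7 136. ]
ui0 [ 497.3 -164.   110. ]
ui1 [ 550.2 -276.1  110. ]
li0 [ 474.  -180.9  110. ]
li1 [ 526.6 -287.3  110. ]
uo0 [ 514.4 -157.4  110. ]
lo0 [ 460.  -186.6  110. ]
t1 [ 512.9 -124.6  110. ]
t2 [ 495.3 -124.4  110. ]
t3 [ 446.5 -149.9  110. ]
t4 [ 434.7 -160.5  110. ]
tr1 [520.8 -93.5  20. ]
tr2 [ 405.8 -146.3   20. ]
```

>>> carry_out:
  commands:
    - {"x": 0.4126,"y": -0.237}
    - {"x": 0.4126,"y": -0.237}
    - {"x": 0.4126,"y": -0.237}
    - {"x": 0.4126,"y": -0.237}
    - {"x": 0.4126,"y": -0.237}
    - {"x": 0.4126,"y": -0.237}
    - {"x": 0.4126,"y": -0.237}
    - {"x": 0.4126,"y": -0.237}
  fingers: 0

```text
validation failed for argument at $.co...
```

>>> carry_out:
  commands:
    - {"x": 0.4126,"y": -0.237,"z": 0,"yaw": 0}
    - {"x": 0.4126,"y": -0.237,"z": 0,"yaw": 0}
    - {"x": 0.4126,"y": -0.237,"z": 0,"yaw": 0}
    - {"x": 0.4126,"y": -0.237,"z": 0,"yaw": 0}
    - {"x": 0.4126,"y": -0.237,"z": 0,"yaw": 0}
    - {"x": 0.4126,"y": -0.237,"z": 0,"yaw": 0}
    - {"x": 0.4126,"y": -0.237,"z": 0,"yaw": 0}
    - {"x": 0.4126,"y": -0.237,"z": 0,"yaw": 0}
  fingers: 0

```text
clock: 0.9
tcp_pos: [446.7, -351.6, 214.4]
eef_rot: [[0.97, 0.242, -0.0], [0.242, -0.97, 0.0], [-0.0, -0.0, -1.0]]
wrist_force: [1.0, -1.1, 0.6]
finger_gap: 91.8
```

>>> carry_out:
  commands:
    - {"x": 0.2636,"y": -0.4398,"z": 0,"yaw": 0}
    - {"x": 0.2636,"y": -0.4398,"z": 0,"yaw": 0}
    - {"x": 0.2636,"y": -0.4398,"z": 0,"yaw": 0}
    - {"x": 0.2636,"y": -0.4398,"z": 0,"yaw": 0}
    - {"x": 0.2636,"y": -0.4398,"z": 0,"yaw": 0}
    - {"x": 0.2636,"y": -0.4398,"z": 0,"yaw": 0}
    - {"x": 0.2636,"y": -0.4398,"z": 0,"yaw": 0}
    - {"x": 0.2636,"y": -0.4398,"z": 0,"yaw": 0}

```text
clock: 1.7
tcp_pos: [562.2, 31.2, 214.4]
eef_rot: [[0.97, 0.242, -0.0], [0.242, -0.97, -0.0], [-0.0, 0.0, -1.0]]
wrist_force: [0.7, -0.7, -0.7]
finger_gap: 91.9
```

>>> carry_out:
  commands:
    - {"x": 0.0589,"y": -0.0964,"z": 0,"yaw": 0}
    - {"x": 0.0589,"y": -0.0964,"z": 0,"yaw": 0}
    - {"x": 0.0589,"y": -0.0964,"z": 0,"yaw": 0}
    - {"x": 0.0589,"y": -0.0964,"z": 0,"yaw": 0}
    - {"x": 0.0589,"y": -0.0964,"z": 0,"yaw": 0}

```text
clock: 2.2
tcp_pos: [595.6, 135.4, 213.9]
eef_rot: [[0.971, 0.241, -0.001], [0.241, -0.971, -0.002], [-0.002, 0.001, -1.0]]
wrist_force: [1.3, -1.0, -0.4]
finger_gap: 91.9
```

```bash
python3 - <<'E'
from station import *
import cv2
m=camera_model("wrist");cv2.imwrite("pics/w1.png",read_camera("wrist")[:,:,::-1]);print(m,sense()["tcp_pos"])
E
```

```text
{'K': array([[309.70691629,   0.        , 323.73704064],
       [  0.        , 309.70691629, 200.34766509],
       [  0.        ,   0.        ,   1.        ]]), 'camera_from_world': array([[ 2.40254016e-01, -9.70709569e-01, -9.70094432e-04,
        -1.14807733e+01],
       [-9.30082674e-01, -2.30484583e-01,  2.86047333e-01,
         5.54103731e+02],
       [-2.77892475e-01, -6.78217526e-02, -9.58214998e-01,
         5.66306887e+02],
       [ 0.00000000e+00,  0.00000000e+00,  0.00000000e+00,
         1.00000000e+00]])} [595.68566978 134.55677571 214.12165451]
```

View pics/w1.png

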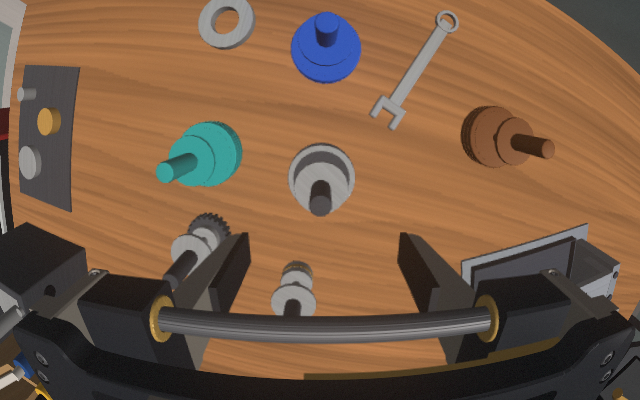

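The wrist view shows the stem top at about (320,204), between the fingertips at columns 243 and 402. I'll cast that ray onto z = 136.

```bash
cat >> h.py <<'E'
def wray(m,uv):
    K=m["K"];T=m["camera_from_world"];R=T[:3,:3]
    v=np.array([uv[0]-K[0,2],uv[1]-K[1,2]]);r=np.linalg.norm(v);t=r/K[0,0]
    d=R.T@np.r_[v/r*np.sin(t),np.cos(t)];return -R.T@T[:3,3],d
def wz(m,uv,z):
    o,d=wray(m,uv);return o+d*(z-o[2])/d[2]
E
python3 - <<'E'
from h import *
m=camera_model("wrist");s=sense();print(s["clock"],s["tcp_pos"])
for uv,z in(((320,206),136),((320,185),76),((321,178),30),((289,178),30),((355,178),30)): print(uv,z,wz(m,uv,z).round(1))
E
```

```text
2.25 [595.68566978 134.55677571 214.12165451]
(320, 206) 136 [598.1 138.4 136. ]
(320, 185) 76 [601.3 140.   76. ]
(321, 178) 30 [598.7 138.7  30. ]
(289, 178) 30 [589.8 175.3  30. ]
(355, 178) 30 [608.3 100.   30. ]
```

>>> carry_out:
  commands:
    - {"x": 0.003,"y": -0.003,"z": 0.04,"yaw": 0}
    - {"x": 0.003,"y": -0.003,"z": 0.08,"yaw": 0}
    - {"x": 0.003,"y": -0.003,"z": 0.11,"yaw": 0}
    - {"x": 0.003,"y": -0.003,"z": 0.124,"yaw": 0}
    - {"x": 0.003,"y": -0.003,"z": 0.124,"yaw": 0}
    - {"x": 0.003,"y": -0.003,"z": 0.124,"yaw": 0}
    - {"x": 0.003,"y": -0.003,"z": 0.124,"yaw": 0}

```text
clock: 2.95
tcp_pos: [599.5, 140.8, 92.5]
eef_rot: [[0.97, 0.242, 0.003], [0.242, -0.97, 0.001], [0.003, 0.0, -1.0]]
wrist_force: [-0.2, 0.1, 0.9]
finger_gap: 91.8
```

>>> carry_out:
  commands:
    - {"x": 0,"y": 0,"z": 0,"yaw": 0}
    - {"x": 0,"y": 0,"z": 0,"yaw": 0}
    - {"x": 0,"y": 0,"z": 0,"yaw": 0}
    - {"x": 0,"y": 0,"z": 0,"yaw": 0}
    - {"x": 0,"y": 0,"z": 0,"yaw": 0}
    - {"x": 0,"y": 0,"z": 0,"yaw": 0}
    - {"x": 0,"y": 0,"z": 0,"yaw": 0}
    - {"x": 0,"y": 0,"z": 0,"yaw": 0}
  fingers: 255
  squeeze: 40

```text
clock: 3.75
tcp_pos: [598.0, 140.8, 90.5]
eef_rot: [[0.97, 0.242, -0.0], [0.242, -0.97, -0.0], [-0.0, 0.0, -1.0]]
wrist_force: [0.4, 0.2, 0.2]
finger_gap: 29.8
```

Still closing, so I'll wait a little longer and then lift.

>>> carry_out:
  commands:
    - {"x": 0,"y": 0,"z": 0,"yaw": 0}
    - {"x": 0,"y": 0,"z": 0,"yaw": 0}
    - {"x": 0,"y": 0,"z": 0,"yaw": 0}
    - {"x": 0,"y": 0,"z": 0,"yaw": 0}
    - {"x": 0,"y": 0,"z": 0,"yaw": 0}
    - {"x": 0,"y": 0,"z": 0,"yaw": 0}

```text
clock: 4.35
tcp_pos: [597.9, 140.8, 90.3]
eef_rot: [[0.97, 0.242, -0.001], [0.242, -0.97, -0.0], [-0.001, -0.0, -1.0]]
wrist_force: [0.2, -0.4, -3.1]
finger_gap: 19.6
```

>>> carry_out:
  commands:
    - {"x": 0,"y": 0,"z": -0.01,"yaw": 0}
    - {"x": 0,"y": 0,"z": -0.02,"yaw": 0}
    - {"x": 0,"y": 0,"z": -0.035,"yaw": 0}
    - {"x": 0,"y": 0,"z": -0.05,"yaw": 0}
    - {"x": 0,"y": 0,"z": -0.05,"yaw": 0}
    - {"x": 0,"y": 0,"z": -0.05,"yaw": 0}
    - {"x": 0,"y": 0,"z": -0.05,"yaw": 0}

```text
clock: 5.05
tcp_pos: [597.6, 140.6, 140.1]
eef_rot: [[0.97, 0.242, -0.001], [0.242, -0.97, -0.0], [-0.001, 0.0, -1.0]]
wrist_force: [-0.8, 0.3, -4.0]
finger_gap: 19.1
```

>>> carry_out:
  commands:
    - {"x": -0.02,"y": 0.019,"z": 0,"yaw": 0}
    - {"x": -0.05,"y": 0.0475,"z": 0,"yaw": 0}
    - {"x": -0.082,"y": 0.078,"z": 0,"yaw": 0}
    - {"x": -0.114,"y": 0.108,"z": 0,"yaw": 0}
    - {"x": -0.145,"y": 0.1375,"z": 0,"yaw": 0}
    - {"x": -0.172,"y": 0.163,"z": 0,"yaw": 0}
    - {"x": -0.192,"y": 0.182,"z": 0,"yaw": 0}
    - {"x": -0.202,"y": 0.1915,"z": 0,"yaw": 0}

```text
clock: 5.85
tcp_pos: [446.2, -96.4, 140.0]
eef_rot: [[0.971, 0.239, -0.002], [0.239, -0.971, -0.001], [-0.002, 0.0, -1.0]]
wrist_force: [0.2, 0.3, -3.5]
finger_gap: 19.8
```

>>> carry_out:
  commands:
    - {"x": 0,"y": 0,"z": 0,"yaw": 0}
    - {"x": 0,"y": 0,"z": 0,"yaw": 0}
    - {"x": 0,"y": 0,"z": 0,"yaw": 0}
    - {"x": 0,"y": 0,"z": 0,"yaw": 0}

```text
clock: 6.25
tcp_pos: [449.0, -92.8, 140.5]
eef_rot: [[0.97, 0.244, 0.0], [0.244, -0.97, 0.0], [0.0, -0.0, -1.0]]
wrist_force: [0.3, -0.9, -4.1]
finger_gap: 19.5
```

```bash
python3 - <<'E'
from h import *
import cv2
m=camera_model("wrist")
w=read_camera("wrist")[:,:,::-1];t=read_camera("top")[:,:,::-1];s=read_camera("side")[:,:,::-1]
c=np.zeros((600,800,3),np.uint8)
c[:280,:]=cv2.resize(w[100:324],(800,280));c[280:,:400]=cv2.resize(t[150:310,320:520],(400,320));c[280:,400:]=cv2.resize(s[60:220,290:490],(400,320))
cv2.imwrite("pics/c2.png",c);print(sense()["tcp_pos"])
E
```

```text
[448.75808779 -93.25315598 140.45282852]
```

View pics/c2.png

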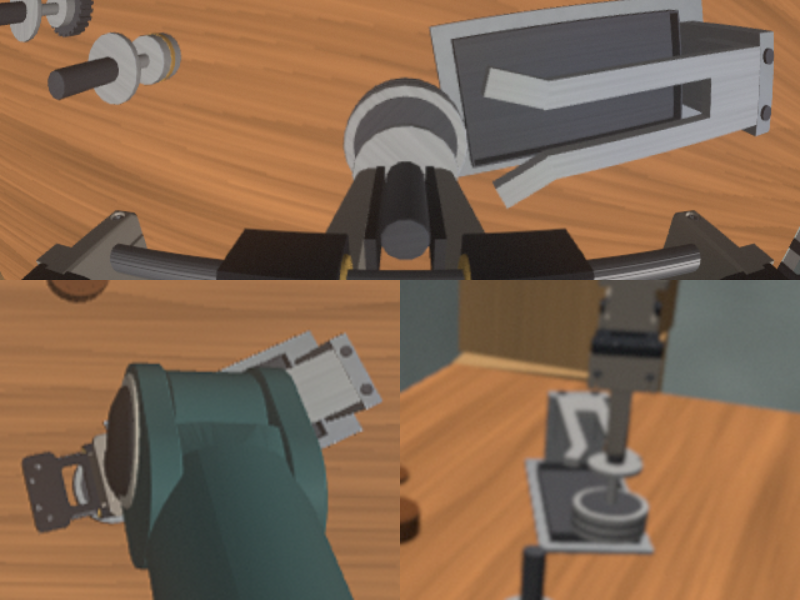

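The wrist view shows the hanger held upright. The bar inner edges run (547,108)→(710,80) and (548,155)→(710,118), with the tips near (488,82) and (505,195). I'll check these against the top-view rail fit.

```bash
python3 - <<'E'
from h import *
m=camera_model("wrist")
f=lambda x,y:((x+.5)/1.25-.5,(y+.5)/1.25-.5+100)
d=np.array([.4335,-.9012]);n=np.array([.9012,.4335]);st=np.array([538.4,-281.7])
for k,p,z in(("uin0",(547,108),110),("uin1",(710,80),110),("lin0",(550,154),110),("lin1",(710,118),110),("t1",(489,68),110),("t2",(486,95),110),("t3",(494,182),110),("t4",(507,207),110),("stemtop",(406,238),186),("collar c",(405,150),126)):
    q=wz(m,f(*p),z);print(k,q.round(1),"x_rail",round((q[:2]-st)@d+8,1),"lat",round((q[:2]-st)@n,1))
q=sense()["tcp_pos"][:2];print("tcp",(q-st)@d+8,(q-st)@n)
E
```

```text
uin0 [ 499.8 -162.3  110. ] x_rail -116.3 lat 16.9
uin1 [ 550.4 -276.5  110. ] x_rail 8.5 lat 13.0
lin0 [ 474.3 -173.9  110. ] x_rail -116.9 lat -11.0
lin1 [ 526.5 -288.8  110. ] x_rail 9.3 lat -13.8
t1 [ 512.2 -123.3  110. ] x_rail -146.1 lat 45.1
t2 [ 497.7 -125.9  110. ] x_rail -150.0 lat 30.9
t3 [ 450.  -146.2  110. ] x_rail -152.4 lat -21.0
t4 [ 435.9 -159.7  110. ] x_rail -146.3 lat -39.5
stemtop [449.3 -93.7 186. ] x_rail -200.0 lat 1.2
collar c [462.6 -89.9 126. ] x_rail -197.7 lat 14.8
tcp -200.68806477667565 0.9064155993609573
```

>>> carry_out:
  commands:
    - {"x": 0.003,"y": 0.015,"z": 0,"yaw": 0}
    - {"x": 0.0075,"y": 0.0375,"z": 0,"yaw": 0}
    - {"x": 0.012,"y": 0.06,"z": 0,"yaw": 0}
    - {"x": 0.0166,"y": 0.0825,"z": 0,"yaw": 0}
    - {"x": 0.0187,"y": 0.093,"z": 0,"yaw": 0}
    - {"x": 0.0187,"y": 0.093,"z": 0,"yaw": 0}

```text
clock: 7.0
tcp_pos: [489.6, -181.5, 140.3]
eef_rot: [[0.971, 0.24, 0.0], [0.24, -0.971, -0.0], [0.0, 0.0, -1.0]]
wrist_force: [0.0, -0.0, -3.6]
finger_gap: 19.4
```

>>> carry_out:
  commands:
    - {"x": 0.003,"y": 0.015,"z": 0,"yaw": 0}
    - {"x": 0.007,"y": 0.035,"z": 0,"yaw": 0}
    - {"x": 0.011,"y": 0.055,"z": 0,"yaw": 0}
    - {"x": 0.015,"y": 0.075,"z": 0,"yaw": 0}
    - {"x": 0.0182,"y": 0.09,"z": 0,"yaw": 0}
    - {"x": 0.0189,"y": 0.094,"z": 0,"yaw": 0}
    - {"x": 0.0189,"y": 0.094,"z": 0,"yaw": 0}
    - {"x": 0.0189,"y": 0.094,"z": 0,"yaw": 0}

```text
clock: 7.8
tcp_pos: [530.0, -265.0, 140.4]
eef_rot: [[0.97, 0.243, -0.001], [0.243, -0.97, 0.001], [-0.001, -0.001, -1.0]]
wrist_force: [0.9, 0.3, -3.0]
finger_gap: 19.0
```

>>> carry_out:
  commands:
    - {"x": 0.001,"y": 0.005,"z": 0,"yaw": 0}
    - {"x": 0.002,"y": 0.01,"z": 0,"yaw": 0}
    - {"x": 0.0022,"y": 0.011,"z": 0,"yaw": 0}
    - {"x": 0.0024,"y": 0.012,"z": 0,"yaw": 0}
    - {"x": 0.0024,"y": 0.012,"z": 0,"yaw": 0}

```text
clock: 8.3
tcp_pos: [535.5, -277.3, 140.5]
eef_rot: [[0.97, 0.242, -0.0], [0.242, -0.97, 0.0], [-0.0, -0.0, -1.0]]
wrist_force: [0.4, 0.8, -3.4]
finger_gap: 19.2
```

>>> carry_out:
  commands:
    - {"x": 0.0002,"y": 0.001,"z": 0,"yaw": 0}
    - {"x": 0.0004,"y": 0.002,"z": 0,"yaw": 0}
    - {"x": 0.0004,"y": 0.002,"z": 0,"yaw": 0}

```text
clock: 8.6
tcp_pos: [535.9, -277.8, 140.4]
eef_rot: [[0.97, 0.243, -0.002], [0.243, -0.97, 0.002], [-0.001, -0.002, -1.0]]
wrist_force: [-2.4, 3.9, -0.5]
finger_gap: 19.3
```

>>> carry_out:
  commands:
    - {"x": 0.0002,"y": 0.001,"z": 0,"yaw": 0}
    - {"x": 0.0003,"y": 0.0015,"z": 0,"yaw": 0}
    - {"x": 0.0003,"y": 0.0015,"z": 0,"yaw": 0}

```text
clock: 8.9
tcp_pos: [536.1, -278.0, 140.2]
eef_rot: [[0.97, 0.243, -0.003], [0.243, -0.97, 0.004], [-0.002, -0.004, -1.0]]
wrist_force: [-3.7, 6.2, 0.6]
finger_gap: 19.6
```

The force opposes the travel direction and the tool has stopped, so the neck is against the stop. I'll relax the push and lower about 10 mm.

>>> carry_out:
  commands:
    - {"x": -0.0004,"y": -0.002,"z": 0,"yaw": 0}
    - {"x": -0.0004,"y": -0.002,"z": 0.003,"yaw": 0}
    - {"x": -0.0004,"y": -0.002,"z": 0.006,"yaw": 0}
    - {"x": -0.0004,"y": -0.002,"z": 0.009,"yaw": 0}
    - {"x": -0.0004,"y": -0.002,"z": 0.01,"yaw": 0}
    - {"x": -0.0004,"y": -0.002,"z": 0.01,"yaw": 0}

```text
clock: 9.5
tcp_pos: [535.9, -277.8, 130.2]
eef_rot: [[0.97, 0.243, -0.001], [0.243, -0.97, 0.001], [-0.001, -0.001, -1.0]]
wrist_force: [-2.4, 4.6, -1.3]
finger_gap: 19.3
```

>>> carry_out:
  commands:
    - {"x": 0,"y": 0,"z": 0.001,"yaw": 0}
    - {"x": 0,"y": 0,"z": 0.001,"yaw": 0}
    - {"x": 0,"y": 0,"z": 0.001,"yaw": 0}

```text
clock: 9.8
tcp_pos: [536.0, -277.7, 130.2]
eef_rot: [[0.97, 0.243, -0.001], [0.243, -0.97, 0.001], [-0.001, -0.001, -1.0]]
wrist_force: [-4.5, 6.1, 5.3]
finger_gap: 19.2
```

>>> carry_out:
  commands:
    - {"x": -0.0002,"y": -0.001,"z": -0.0005,"yaw": 0}
    - {"x": -0.0002,"y": -0.001,"z": -0.0005,"yaw": 0}

```text
clock: 10.0
tcp_pos: [535.9, -277.7, 130.2]
eef_rot: [[0.97, 0.242, 0.0], [0.242, -0.97, -0.0], [0.0, 0.0, -1.0]]
wrist_force: [-1.7, 3.8, -0.5]
finger_gap: 19.2
```

>>> carry_out:
  commands:
    - {"x": 0,"y": 0,"z": 0,"yaw": 0}
    - {"x": 0,"y": 0,"z": 0,"yaw": 0}
    - {"x": 0,"y": 0,"z": 0,"yaw": 0}
    - {"x": 0,"y": 0,"z": 0,"yaw": 0}
    - {"x": 0,"y": 0,"z": 0,"yaw": 0}
    - {"x": 0,"y": 0,"z": 0,"yaw": 0}
    - {"x": 0,"y": 0,"z": 0,"yaw": 0}
    - {"x": 0,"y": 0,"z": 0,"yaw": 0}
  fingers: 100

```text
clock: 10.8
tcp_pos: [535.8, -277.8, 130.1]
eef_rot: [[0.97, 0.242, 0.0], [0.242, -0.97, -0.0], [-0.0, 0.0, -1.0]]
wrist_force: [0.2, 0.2, 0.5]
finger_gap: 56.0
```

Released. I'll go straight up, then move back toward the base side and clear of the cameras' view.

>>> carry_out:
  commands:
    - {"x": 0,"y": 0,"z": -0.02,"yaw": 0}
    - {"x": 0,"y": 0,"z": -0.05,"yaw": 0}
    - {"x": 0,"y": 0,"z": -0.09,"yaw": 0}
    - {"x": 0,"y": 0,"z": -0.12,"yaw": 0}
    - {"x": 0,"y": 0.04,"z": -0.12,"yaw": 0}
    - {"x": 0,"y": 0.09,"z": -0.12,"yaw": 0}
    - {"x": 0,"y": 0.14,"z": -0.12,"yaw": 0}
    - {"x": 0,"y": 0.19,"z": -0.12,"yaw": 0}

```text
clock: 11.6
tcp_pos: [582.1, -463.9, 250.5]
eef_rot: [[0.97, 0.243, 0.0], [0.243, -0.97, -0.001], [0.0, 0.001, -1.0]]
wrist_force: [1.3, -0.5, 0.6]
finger_gap: 56.0
```

>>> carry_out:
  commands:
    - {"x": -0.05,"y": 0,"z": 0,"yaw": 0}
    - {"x": -0.1,"y": 0,"z": 0,"yaw": 0}
    - {"x": -0.15,"y": 0,"z": 0,"yaw": 0}
    - {"x": -0.19,"y": 0,"z": 0,"yaw": 0}
    - {"x": -0.19,"y": 0,"z": 0,"yaw": 0}
    - {"x": -0.19,"y": 0,"z": 0,"yaw": 0}

```text
clock: 12.2
tcp_pos: [396.6, -508.7, 250.5]
eef_rot: [[0.971, 0.24, 0.0], [0.24, -0.971, -0.0], [0.0, 0.001, -1.0]]
wrist_force: [0.2, 0.6, -0.4]
finger_gap: 56.2
```

```bash
python3 - <<'E'
from h import *
import cv2
t=read_camera("top")[:,:,::-1];s=read_camera("side")[:,:,::-1]
cv2.imwrite("pics/t3.png",t)
c=np.zeros((600,800,3),np.uint8)
c[:300]=cv2.resize(t[100:310,60:620],(800,300));c[300:,:400]=cv2.resize(t[165:240,440:540],(400,300),interpolation=2);c[300:,400:]=cv2.resize(s[90:180,330:450],(400,300),interpolation=2)
cv2.imwrite("pics/c3.png",c);print(sense()["tcp_pos"])
E
```

```text
[ 399.05022472 -507.29373032  250.20404592]
```

View pics/c3.png

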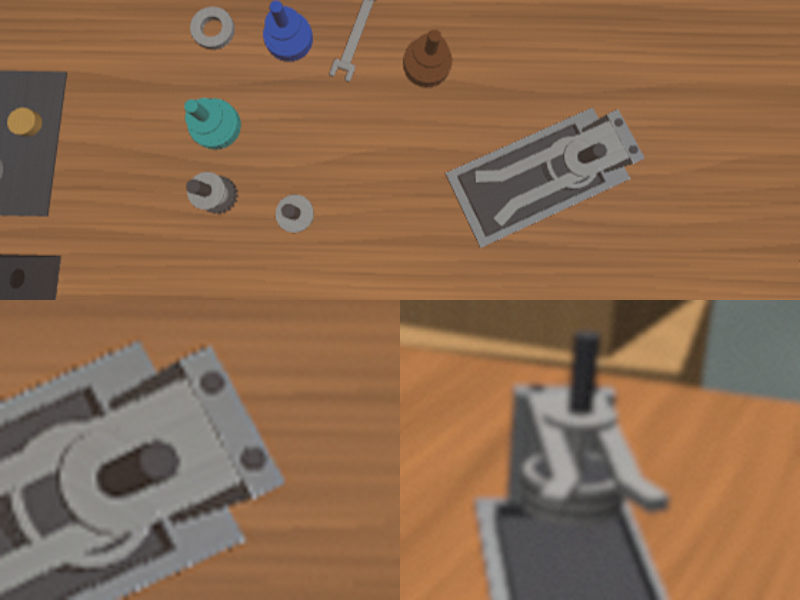

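The hanger hangs by its collar on the bars with the drum below them, and the hub and gear hangers are standing. The stem top is at about (160,460) in the lower-left crop. I'll check it numerically.

```bash
python3 - <<'E'
from h import *
import cv2
d=np.array([.4335,-.9012]);n=np.array([.9012,.4335]);st=np.array([538.4,-281.7])
c=lambda x,y:((x+.5)/4-.5+440,(y-300+.5)/4-.5+165)
for p,z in(((160,460),176),((110,490),116+0)):
    q=onz("top",c(*p),z)[:2];print(q,(q-st)@d+8,(q-st)@n)
q,e=tri(c(160,460),((584-400)*.3+330,(337-300)*.3+90));print(q,e)
a=cv2.imread("pics/top0.png");b=cv2.imread("pics/t3.png")
print("change hub,gear:",cv2.absdiff(a[215:270,185:285],b[215:270,185:285]).max(),sense()["clock"],sense()["wrist_force"])
E
```

```text
[ 534.64818782 -278.5401067 ] 3.5258935756022556 -2.0113193876810733
[ 529.3894091  -276.04193387] -1.0051403529098675 -5.667572855788958
[ 536.33328381 -280.68300242  170.25325184] [np.float64(0.6634197743582848), np.float64(0.6634197743581701)]
change hub,gear: 5 12.3 [ 0.81149689  0.57906668 -0.83777632]
```

Stem top at rail x of about 3.5 mm (contact is at 2), height about 170–176 mm, and the other hangers haven't moved. Handing in.

```bash
python3 -c "
from station import job_done
print(job_done())"
```

```text
the job is handed in; nothing more can be done
None
```

The wide-drum hanger now hangs by its collar at the closed end of the drain rail, and I handed the job in at about 12 s of the 48 s allowed. I gripped it by the stem, brought its neck in at the flared open end and slid it along. At the end the force rose to about 7 N against the direction of travel and the tool stopped. I then lowered the hanger onto the bars, let go and moved the arm clear.

Last checks:
- **Position:** the stem top is at about x = 3.5 mm along the rail, where contact with the stop is x = 2, so they agree within the 2 mm calibration. It is about 2 mm off the gap's centre line.
- **Height:** two cameras together put the stem top at 170 mm, against 176 mm expected. The same method read 133 mm instead of 136 mm on the standing hanger, so I take part of this as camera error. The last picture shows the collar on the bars and the drum below them.
- **Collar centre:** a rougher collar reading gave x = -1 mm and nearly 6 mm off centre, which disagrees with the stem reading. I had picked that point by eye on a partly hidden circle and did not rely on it.
- **Other hangers:** the hub and gear hangers look the same in the top view before and after, so they have not moved.
- **Robot:** it was touching nothing at hand-in.

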